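# Shut the sample cover and step the vial disc three clicks

### The job

Swing the cover of the sample module down until it is fully shut, without slamming it. Then push the click lever on from its rest stop by exactly three clicks, feeling each one, and never on to a fourth. The lever springs back if it is let go, so finish still holding it at the third click, and leave the bottle, the vial rack and the tip box where they stand.

Things in the scene. Friction and masses are not known exactly. Their poses are not given: they have to be found in the camera images.
- module: Fixed cream housing slab, 260 (x) by 420 (y) by 50 mm high, standing on the bench; origin under its centre on the bench, its front looks to its own -x. On top of its +y half sits the square vial well, 190 by 190 mm and 50 mm high, centred at module (0, +100) mm, so its rim is 100 mm above the bench. On its -y half is the lever with its toothed steel wheel.
- cover (a joint): Angle of the pale blue cover (190 by 190 by 8 mm, 250 g) over the vial well: 0 = fully shut, grows as it opens (upwards); it starts open between 0.5 and 0.9. A stiff friction hinge keeps it wherever it is left; 1 to 4 N downwards at its handle closes it.
- cover_hinge (a point): Point on the cover's hinge line, at the middle of the well's far (module +x) rim, 100 mm above the bench; the hinge line runs along the module's y. The axes of this point turn with the cover: at any angle the cover runs 190 mm along its own -x from here, its upper face 8 mm up along its own z.
- cover_handle (a point): Middle of the cover's black bar handle: a round bar 11 mm thick and 95 mm long along the module's y, with two stems. It lies, in the cover's own axes, 160 mm along -x from the hinge line and 43 mm up (along the cover's z), 35 mm above the cover's upper face, 30 mm in from its front edge.
- lever (a joint): Angle of the steel click lever: 0 = rest stop, grows counter-clockwise from above, up to 1.35. A sprung plunger drops into its toothed wheel every 0.2244 rad: clicks at 0.224, 0.449, 0.673 (third), 0.898.. A spring pushes back to 0. Pushing the handle steadily, the force peaks at 7 to 14 N as it leaves a click, sinks to 2 to 5 N just before the next, and rises again once seated there; 4 to 6 N rests in a click.
- lever_pivot (a point): Point on the lever's upright axis, 80 mm above the bench, at module (+40, -110) mm.
- handle: The lever's upright black round handle, 18 mm in diameter and 55 mm tall, fixed on the lever's end 100 mm from its axis; origin at the centre of its foot, 80 mm above the bench, so its top is at 135 mm. At rest it lies from the pivot along the module's -x, and swings towards the module's -y as the lever advances. Below it is the flat lever arm, 18 mm wide and 8 mm thick.
- handle_mid (a point): Point on the axis of the lever handle, 35 mm above its foot, 20 mm below its top: a good height to grip.
- bottle: Loose white bottle with screw cap, 70 mm in diameter, 163 mm tall; origin at the centre of its underside. Leave it alone.
- vial_rack: Loose grey block rack with eight small capped vials, 60 by 110 mm, 65 mm tall; origin at the centre of its underside. Leave it alone.
- tip_box: Loose flat white tip box with a grey lid, 122 by 82 mm, 49 mm tall; origin at the centre of its underside. Leave it alone.

How it is judged:
By the outcome, as a careful person would: the job done as asked, in the order asked, and still so for the second after the job is handed in, while the arm keeps its last pose, push and grip.
It also fails if it takes over 70 s, if anything falls off the work surface, if the arm or the gripper's body presses on something with over 40 N, if the wrist force passes 120 N, or if a joint passes its speed limit or range.

### The arm

A 6-joint arm with a two-finger parallel gripper is mounted at the origin on the work surface. World frame = base frame: x ahead of the robot, y to its left, z up, the work surface at z = 0. Lengths are in m, angles in degrees, forces in N, time in s.
With the tool pointing down it reaches from about 0.4 to 0.825 m from the base axis. Payload 7 kg.
Tool frame: the origin (TCP) lies at the very end of the fingers, on their centre line; the grasp point (between the pads) lies 19 mm behind it; x points along the fingers, y is the direction in which the jaws open and shut, and the axes are right-handed (so a half turn about x gives the same grasp; the last joint's range is limited). The gripper opens to 88 mm and grips with 3 to 60 N. Pads are 19 mm wide; open, the fingers measure 130 mm over their backs; the gripper's body (78 mm by 193 mm) begins 47 mm behind the grasp point.
Start: joints at [83.944, 20.546, 0.682, 0, -70.136, -16.507], TCP at [0.259, 0.623, 0.227] pointing down, gripper open.
Joint ranges: [-176.03, 176.03], [-82.01, 121.73], [-58.28, 71.71], [-173.87, 95.51], [-174.79, -0.11], [-173.66, 173.66]. Speed limits (degrees/s): [136.94, 136.94, 172.46, 180, 180, 180].

### API

Orientations are given as [roll, pitch, yaw] about the fixed x, y, z axes, in that order (R = Rz(yaw) Ry(pitch) Rx(roll)).
In Python, from plant import * gives the robot as it stands. The module is installed in compiled form; this text tells all that it offers.
- The arm moves only by the shell command python3 -m creep 'ROWS' [FORCE]. ROWS is a JSON object of lists of equal length, an entry for each row: "jaw": the closure, from -1 (fully open) to 1 (shut); "translation": the shift along the tool's x, y, z in m, a list of three; "roll": the turn about the tool's x in rad. A call has exactly 10 rows; each row shifts and turns the commanded pose from where the row before left it, along the tool's axes as they then stand; what a row does not reach is not made up. A row lasts 1/10 s, in which the tool goes at most 50 mm and 8.59 degrees, less where a joint would pass 70% of its speed; a pose out of reach is approached as far as the arm can. A call with a gripper value outside its range is refused whole. The fingers move at their own pace and stop on an object; FORCE is the grip in N (left out, the last holds). Time passes only in rows, so rows that do not move let the fingers close, or fill a call up. It gives the time, the measured TCP pose, the force and the opening at its end, in the units of the state.
- get_state(): the state, without advancing time (a new reading comes with each control period).
- capture(name): name is "side" or "top"; returns a dict with "image" (384x512x3 uint8, red, green, blue), "fovy" (degrees; the focal length in pixels is half the picture's height over the tangent of half this angle, whatever the lens; pixels are square), "cx", "cy" (the principal point, pixels), "pose" (4x4, takes a point from camera to world coordinates). Camera axes: x right, y up, looking along -z (the intrinsics and any distortion apply to the point x, -y, -z); pixel columns grow to the right and rows downward; lengths in m; the calibration is good to about 2 mm. A picture is of the moment at which its call begins. There is no depth.
- close_job(): hands the job in, once; it reports no verdict.
The state is a dict: "time_s": time; "joints": joint angles; "qd": joint speeds; "joint_torque": joint torques, N m; "tcp_pos": TCP position; "eef_rot": TCP orientation; "contact_force": force on the tool from outside, world axes, zero at the start; "moment": the same for the moment, N m; "gripper_width": finger opening in m.
Only numpy, scipy, OpenCV 4.12 (cv2) and the standard library are available. Lean on these libraries where they do the work, as an engineer would, in place of code of your own. Each camera call takes 0.05 s, during which the arm holds its last target.

## Working session

There is one attempt and no reset: what is moved stays moved. The work goes in short steps, Python scripts to look and compute and a shell command to move; the robot and the scene stay as the last step left them, time stands still between calls to the robot, and variables do not carry over. Pictures are saved under pics/ and viewed, and the job is handed in when it is done.

```bash
mkdir -p pics; ls
python3 - <<'E'
from plant import *
import cv2
s=get_state()
for k,v in s.items(): print(k,v)
for n in ("side","top"):
    c=capture(n); print(n,c["fovy"],c["cx"],c["cy"],c["pose"],[k for k in c])
    cv2.imwrite(f"pics/{n}0.png",c["image"][...,::-1])
    import numpy as np
E
```

```text
pics
time_s 0.0
joints [ 8.39443285e+01  2.05907804e+01  6.34502745e-01 -1.97548978e-02
 -7.01354444e+01 -1.65079604e+01]
qd [ 0.09760332  0.00113549  0.07340611 -0.10938764 -0.0574214  -0.04403356]
joint_torque [-1.16601212e-03 -5.82713556e+01  2.93051666e+01  6.99746400e+00
  6.97832205e-03 -1.57311024e-04]
tcp_pos [0.25883252 0.62288224 0.22563676]
eef_rot [  95.0635105    89.9064162  -107.50684891]
contact_force [ 0.26266415 -0.2125532   0.21082192]
moment [-0.0502227  -0.00204427  0.01120577]
gripper_width 0.0874582662041432
side 57.62892091375572 254.55951496692634 186.59985415565922 [[ 0.90516698  0.27074113 -0.32767664  0.30656879]
 [-0.4243555   0.531354   -0.73320211 -0.6691968 ]
 [-0.02439568  0.80272172  0.59585459  0.67351152]
 [ 0.          0.          0.          1.        ]] ['image', 'fovy', 'cx', 'cy', 'pose']
top 52.42502215091359 262.2341962181093 195.50608157221188 [[ 4.71063022e-02  9.69719983e-01 -2.39633368e-01  4.27643385e-01]
 [-9.98889582e-01  4.59165502e-02 -1.05486069e-02  3.99455395e-02]
 [ 7.73942667e-04  2.39864180e-01  9.70806147e-01  1.01661454e+00]
 [ 0.00000000e+00  0.00000000e+00  0.00000000e+00  1.00000000e+00]] ['image', 'fovy', 'cx', 'cy', 'pose']
```

View pics/side0.png

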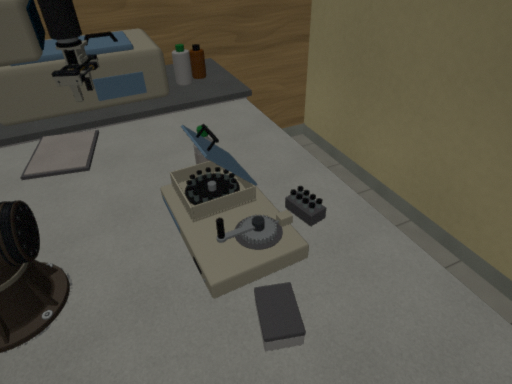

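View pics/top0.png

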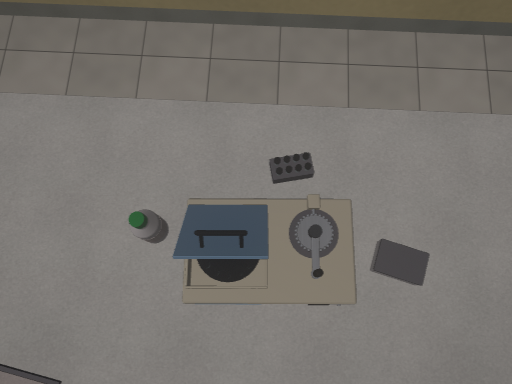

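Run:
```python
import cv2
a=cv2.imread("pics/top0.png")[185:315,170:370]; cv2.imwrite("pics/topc.png",cv2.resize(a,None,fx=4,fy=4,interpolation=cv2.INTER_CUBIC))
a=cv2.imread("pics/side0.png")[115:295,150:330]; cv2.imwrite("pics/sidec.png",cv2.resize(a,(594,594),interpolation=cv2.INTER_CUBIC))
```

```text
(no output)
```

View pics/topc.png

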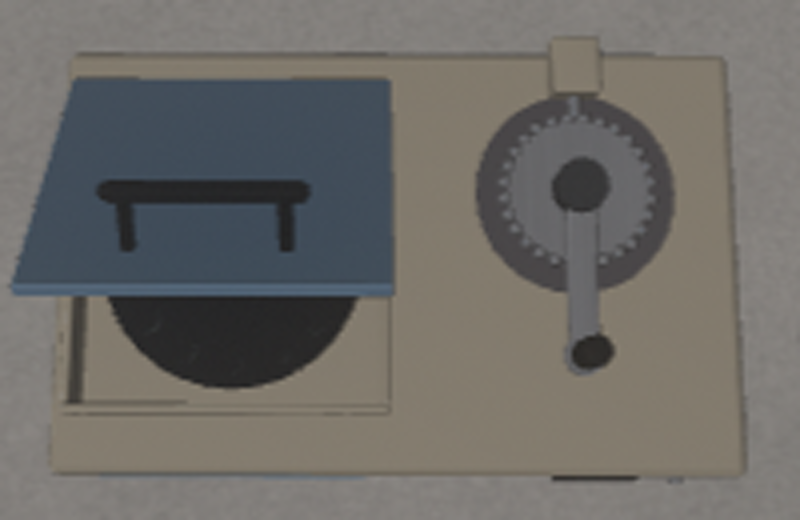

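View pics/sidec.png

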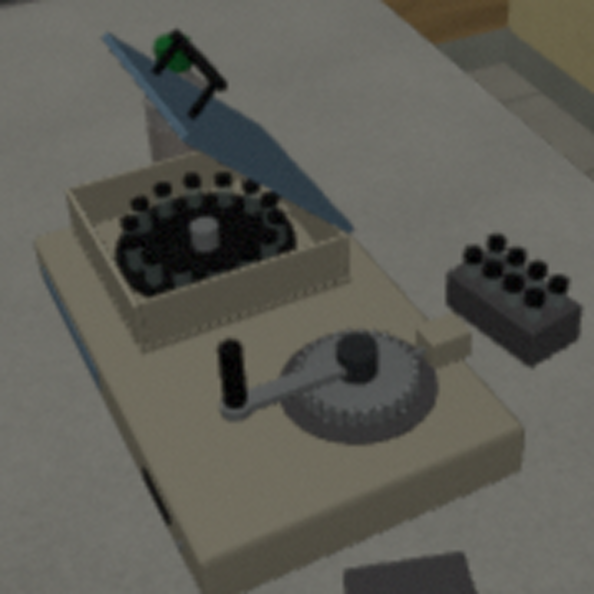

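```bash
cat > fit.py <<'E'
import numpy as np, cv2
from scipy.optimize import least_squares
P={}
P['side']=(57.62892091375572,254.55951496692634,186.59985415565922,np.array([[0.90516698,0.27074113,-0.32767664,0.30656879],[-0.4243555,0.531354,-0.73320211,-0.6691968],[-0.02439568,0.80272172,0.59585459,0.67351152],[0,0,0,1]]))
P['top']=(52.42502215091359,262.2341962181093,195.50608157221188,np.array([[4.71063022e-02,9.69719983e-01,-2.39633368e-01,4.27643385e-01],[-9.98889582e-01,4.59165502e-02,-1.05486069e-02,3.99455395e-02],[7.73942667e-04,2.39864180e-01,9.70806147e-01,1.01661454],[0,0,0,1]]))
def proj(cam,X,k=(0,0)):
    fv,cx,cy,T=P[cam]; f=192/np.tan(np.radians(fv/2))
    p=(np.asarray(X)-T[:3,3])@T[:3,:3]; x=p[:,0]/-p[:,2]; y=-p[:,1]/-p[:,2]
    r2=x*x+y*y; d=1+k[0]*r2+k[1]*r2*r2
    return np.c_[f*x*d+cx,f*y*d+cy]
def modw(p,m):
    c,s=np.cos(p[2]),np.sin(p[2]); m=np.asarray(m,float)/1000
    return np.c_[p[0]+c*m[:,0]-s*m[:,1],p[1]+s*m[:,0]+c*m[:,1],m[:,2]]
def cov(a,q): # cover frame mm -> module mm; opening raises -x end
    q=np.asarray(q,float); c,s=np.cos(a),np.sin(a)
    return np.c_[95+c*q[:,0]+s*q[:,2],100+q[:,1],100-s*q[:,0]+c*q[:,2]]
def levh(th,r=100,z=135): return [40-r*np.cos(th),-110-r*np.sin(th),z]
if __name__=="__main__":
    t=lambda a:(np.array(a)+.5)/4-.5+[170,185]
    s=lambda a:(np.array(a)+.5)/3.3-.5+[150,115]
    F={'top':([(130,-210,50),(-130,-210,50),(-130,210,50),(130,210,50),(-95,5,100),levh(0),levh(0,z=80)],
              t([(723,60),(743,470),(52,471),(73,57),(390,412),(596,350),(581,358)])),
       'side':([(-130,-210,50),(130,-210,50),(-130,210,50),(-95,195,100),(-95,5,100),levh(0),levh(0,z=80)],
              s([(205,562),(522,432),(37,243),(70,190),(137,310),(231,343),(236,409)]))}
    C={'top':([(-190,95,8),(-190,-95,8),(-160,47.5,43),(-160,-47.5,43)],t([(12,285),(393,285),(98,190),(310,191)])),
       'side':([(-190,95,8),(-190,-95,8),(-160,47.5,43),(-160,-47.5,43)],s([(105,35),(186,135),(176,36),(222,86)]))}
    def res(p,full=False):
        r=[]
        for i,cam in enumerate(('top','side')):
            k=p[4+2*i:6+2*i]
            r.append(proj(cam,modw(p,F[cam][0]),k)-F[cam][1]); r.append(proj(cam,modw(p,cov(p[3],C[cam][0])),k)-C[cam][1])
        if full:return r
        return np.concatenate(r+[np.array([p[4:]])[0].reshape(-1,2)*.5]).ravel()
    for free in (0,1):
        g=(lambda p:res(np.r_[p,0,0,0,0])) if not free else res
        o=least_squares(g,[.6,0,0,.7]+[0]*4*free,loss='soft_l1')
        print(o.x,o.cost); p=np.r_[o.x,[0]*4][:8] if not free else o.x
        for a in res(p,True): print(np.round(a,1).tolist())
    for n,m in (('hinge',[(95,100,100)]),('handle',cov(p[3],[(-160,0,43)])),('shut handle',cov(0,[(-160,0,43)])),('pivot',[(40,-110,80)]),('lev',[levh(0)])): print(n,modw(p,m))
E
python3 fit.py
```

```text
[0.53206456 0.02740189 0.04054626 0.77343698] 19.795905350059382
[[1.1, -1.6], [1.4, 1.7], [-1.6, 0.2], [-1.1, -2.0], [-0.0, 0.3], [0.5, -0.2], [0.9, -1.0]]
[[-0.5, -0.2], [0.2, 0.4], [2.7, 0.3], [-2.7, 0.4]]
[[-0.9, 1.2], [2.4, -1.4], [-1.2, -2.3], [-1.3, -0.7], [-0.5, -0.8], [-0.2, 0.9], [0.2, -2.0]]
[[0.5, -0.8], [0.6, 0.0], [0.4, 0.5], [-0.2, 0.2]]
[ 0.52947202  0.02704742  0.04471607  0.7886233  -0.17236897  0.23101129
 -0.22880484  0.0774702 ] 13.930592973601595
[[0.3, -1.0], [-0.1, 0.3], [0.1, -0.2], [-0.8, -0.7], [0.2, 0.6], [0.2, 0.0], [0.7, -0.9]]
[[0.5, -0.4], [0.4, 0.3], [3.1, 0.5], [-2.6, 0.5]]
[[-0.5, -0.4], [1.1, -1.9], [-0.6, -1.8], [-1.2, -0.0], [-0.9, -0.6], [-0.8, 1.2], [-0.3, -1.9]]
[[1.2, -0.2], [0.7, -0.4], [0.6, 0.9], [-0.2, 0.1]]
hinge [[0.61990694 0.13119407 0.1       ]]
handle [[0.53772106 0.12751659 0.24380875]]
shut handle [[0.46006688 0.12404188 0.143     ]]
pivot [[ 0.57434916 -0.08105458  0.08      ]]
lev [[ 0.47444912 -0.0855247   0.135     ]]
```

```bash
cat > h.py <<'E'
from plant import *
import numpy as np
from scipy.spatial.transform import Rotation as Ro
def st(): 
    s=get_state(); R=Ro.from_euler('xyz',s['eef_rot'],degrees=True); return s,R
def to(t,yaw=None):
    "tool-frame shift to world target, and roll about tool x so that tool y lies along yaw(rad)"
    s,R=st(); M=R.as_matrix()
    print('t',s['time_s'],'pos',np.round(s['tcp_pos'],4),'yax',np.round(M[:,1],3),'xax',np.round(M[:,0],3),'q',np.round(s['joints'],1))
    d=M.T@(np.array(t)-s['tcp_pos']); print('shift tool',np.round(d,4))
    if yaw is not None:
        w=M.T@np.array([np.cos(yaw),np.sin(yaw),0]); r=np.arctan2(w[2],w[1]); r=(r+np.pi/2)%np.pi-np.pi/2
        print('roll',r)
E
python3 -c "
from h import *
to([.535,.1275,.305],.045)"
```

```text
t 0.1 pos [0.2588 0.6229 0.2257] yax [-0.384 -0.923  0.001] xax [-0.    -0.001 -1.   ] q [ 83.9  20.6   0.6  -0.  -70.1 -16.5]
shift tool [-0.0787  0.3516 -0.4452]
roll 1.1318743972370493
```

```bash
python3 -m creep '{"jaw":[1,1,1,1,1,1,1,1,1,1],"translation":[[-0.04,0,0],[-0.04,0,0],[0,0.025,-0.0318],[0,0.025,-0.0318],[0,0.025,-0.0318],[0,0.025,-0.0318],[0,0.025,-0.0318],[0,0.025,-0.0318],[0,0.025,-0.0318],[0,0.025,-0.0318]],"roll":[0,0,0,0,0,0,0,0,0,0]}' 20
python3 -c "
from h import *
to([.535,.1275,.305],.045)"
```

```text
time_s: 1.1
tcp_pos: [0.4175, 0.3393, 0.3064]
eef_rot: [56.1, 90.0, -146.4]
contact_force: [0.1, 0.4, -0.4]
gripper_width: 0.0133
t 1.1 pos [0.4175 0.3393 0.3064] yax [-0.383 -0.924  0.   ] xax [-0. -0. -1.] q [ 60.    5.1  -9.1  -0.  -75.8   7.5]
shift tool [ 0.0014  0.1506 -0.1897]
roll 1.1322296526406523
```

```bash
python3 -m creep '{"jaw":[1,1,1,1,1,1,1,1,1,1],"translation":[[0,0.025,-0.0316],[0,0.025,-0.0316],[0,0.025,-0.0316],[0,0.025,-0.0316],[0,0.025,-0.0316],[0,0.0256,-0.0317],[0,0,0],[0,0,0],[0,0,0],[0,0,0]],"roll":[0,0,0,0,0,0,0.14,0.14,0.14,0.14]}' 20
python3 -m creep '{"jaw":[1,1,1,1,1,1,1,1,1,1],"translation":[[0,0,0],[0,0,0],[0,0,0],[0,0,0],[0.01,0,0],[0.01,0,0],[0.01,0,0],[0,0,0],[0,0,0],[0,0,0]],"roll":[0.14,0.14,0.14,0.152,0,0,0,0,0,0]}'
python3 - <<'E'
from h import *
import cv2
to([.535,.1275,.2493],.045)
for n,(y0,y1,x0,x1) in (("side",(80,260,140,340)),("top",(170,320,150,350))):
    a=capture(n)["image"][...,::-1]; cv2.imwrite(f"pics/{n}1.png",a); cv2.imwrite(f"pics/{n}1c.png",cv2.resize(a[y0:y1,x0:x1],None,fx=3,fy=3,interpolation=cv2.INTER_CUBIC))
E
```

```text
time_s: 2.1
tcp_pos: [0.5344, 0.1288, 0.3061]
eef_rot: [73.7, 89.9, -161.3]
contact_force: [-0.4, -0.2, 0.3]
gripper_width: 0.0005
time_s: 3.1
tcp_pos: [0.5348, 0.1292, 0.2769]
eef_rot: [-88.0, 90.0, 4.7]
contact_force: [0.9, -0.0, 0.2]
gripper_width: 0.0
t 3.1 pos [0.5348 0.1292 0.2769] yax [-0.999 -0.048 -0.   ] xax [ 0.  0. -1.] q [ 34.    7.1 -10.7   0.  -72.3 -31.3]
shift tool [ 0.0276 -0.0001 -0.0017]
roll 0.0027825689159435285
```

View pics/side1c.png

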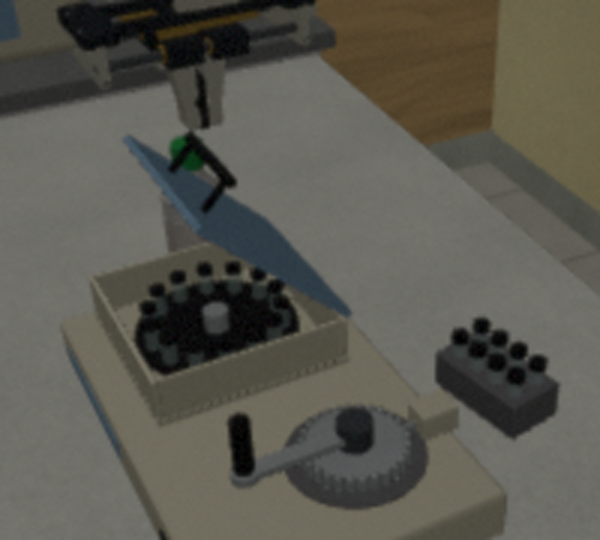

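View pics/top1c.png

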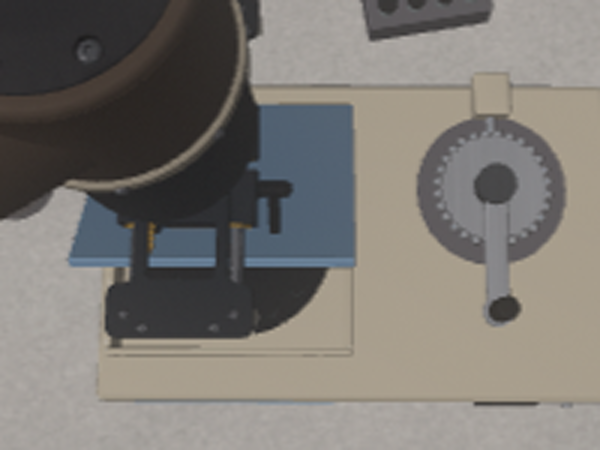

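```bash
python3 -c "
from fit import *
print(proj('side',[[.5348,.1292,.2769]],(-.229,.077)),proj('side',[[.5348,.1292,.2769]]), proj('side',[[.5377,.1275,.2438]],(-.229,.077)))"
```

```text
[[207.42547346 122.11356634]] [[206.84982015 121.32598812]] [[209.85634733 133.3709174 ]]
```

```bash
python3 -m creep '{"jaw":[1,1,1,1,1,1,1,1,1,1],"translation":[[0.01,0,-0.001],[0.01,0,-0.001],[0.003,0,0],[0.002,0,0],[0.002,0,0],[0,0,0],[0,0,0],[0,0,0],[0,0,0],[0,0,0]],"roll":[0,0,0,0,0,0,0,0,0,0]}'
python3 -c "
import numpy as np
from fit import cov
a=np.linspace(.79,0,21)
for t in a:
  c=cov(t,[(-160,0,43)])[0]; print(round(t,3),np.round(c,1)[[0,2]],end=' ')
"
```

```text
time_s: 4.2
tcp_pos: [0.5347, 0.1272, 0.2497]
eef_rot: [-57.8, 90.0, 34.9]
contact_force: [0.6, 0.1, -0.0]
gripper_width: 0.0003
0.79 [ 12.9 243.9] 0.75 [  7.3 240.6] 0.711 [  1.8 237. ] 0.672 [ -3.5 233.2] 0.632 [ -8.7 229.2] 0.592 [-13.7 225. ] 0.553 [-18.6 220.6] 0.514 [-23.2 216.1] 0.474 [-27.7 211.3] 0.435 [-32.  206.4] 0.395 [-36.1 201.3] 0.356 [-40. 196.] 0.316 [-43.7 190.6] 0.277 [-47.2 185. ] 0.237 [-50.4 179.4] 0.198 [-53.5 173.6] 0.158 [-56.2 167.6] 0.119 [-58.8 161.6] 0.079 [-61.1 155.5] 0.039 [-63.2 149.3] 0.0 [-65. 143.]
```

```bash
python3 -m creep '{"jaw":[1,1,1,1,1,1,1,1,1,1],"translation":[[0.001,0,0],[0.001,0,0],[0.0017,0.0028,0],[0.0017,0.0028,0],[0.0018,0.0028,0],[0.0018,0.0028,0],[0.0019,0.0027,0],[0.0019,0.0027,0],[0.002,0.0026,0],[0.002,0.0026,0]],"roll":[0,0,0,0,0,0,0,0,0,0]}'
python3 -m creep '{"jaw":[1,1,1,1,1,1,1,1,1,1],"translation":[[0.0042,0.005,0],[0.0044,0.0049,0],[0.0046,0.0046,0],[0.0048,0.0045,0],[0,0,0],[0,0,0],[0,0,0],[0,0,0],[0,0,0],[0,0,0]],"roll":[0,0,0,0,0,0,0,0,0,0]}'
python3 - <<'E'
from h import *
import cv2
to([.535,.1275,.2493],.045)
for n,(y0,y1,x0,x1) in (("side",(80,260,140,340)),("top",(170,320,150,350))):
    a=capture(n)["image"][...,::-1]; cv2.imwrite(f"pics/{n}2c.png",cv2.resize(a[y0:y1,x0:x1],None,fx=3,fy=3,interpolation=cv2.INTER_CUBIC))
E
```

```text
time_s: 5.2
tcp_pos: [0.5124, 0.1262, 0.2338]
eef_rot: [-35.9, 90.0, 56.8]
contact_force: [-6.4, 0.7, 9.1]
gripper_width: 0.0005
time_s: 6.2
tcp_pos: [0.4941, 0.1253, 0.2148]
eef_rot: [-62.3, 90.0, 30.4]
contact_force: [-1.0, -0.0, 1.6]
gripper_width: 0.0004
t 6.2 pos [0.4941 0.1253 0.2148] yax [-0.999 -0.047 -0.   ] xax [ 0.  0. -1.] q [ 36.3   5.4 -20.9   0.  -63.8 -33.6]
shift tool [-0.0345 -0.041   0.0003]
roll 0.0018749737378254139
```

View pics/side2c.png

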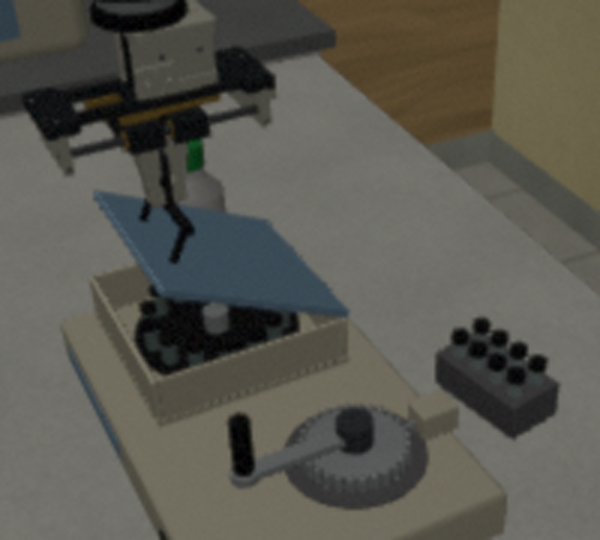

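```bash
python3 -m creep '{"jaw":[1,1,1,1,1,1,1,1,1,1],"translation":[[0.0051,0.0041,0],[0.0053,0.0039,0],[0.0054,0.0037,0],[0.0056,0.0035,0],[0.0056,0.0032,0],[0.0058,0.0031,0],[0.006,0.0027,0],[0.005,0.0021,0],[0.003,0.0011,0],[0,0,0]],"roll":[0,0,0,0,0,0,0,0,0,0]}'
python3 -m creep '{"jaw":[1,1,1,1,1,1,1,1,1,1],"translation":[[0.002,0.0007,0],[0.002,0.0007,0],[0.002,0.0006,0],[0.002,0.0006,0],[0.002,0.0006,0],[0.001,0.0003,0],[0.001,0.0003,0],[0.001,0.0003,0],[0,0,0],[0,0,0]],"roll":[0,0,0,0,0,0,0,0,0,0]}'
```

```text
time_s: 7.3
tcp_pos: [0.4664, 0.1239, 0.1675]
eef_rot: [128.5, 90.0, -138.8]
contact_force: [0.1, 0.1, 0.3]
gripper_width: 0.0007
time_s: 8.3
tcp_pos: [0.4625, 0.1237, 0.1549]
eef_rot: [-124.1, 90.0, -31.4]
contact_force: [-0.8, 0.2, 0.3]
gripper_width: 0.0005
```

```bash
python3 -m creep '{"jaw":[1,1,1,1,1,1,1,1,1,1],"translation":[[0.001,0.0003,0],[0.001,0.0003,0],[0.001,0.0003,0],[0.001,0.0003,0],[0.0005,0.0001,0],[0.0005,0.0001,0],[0.0005,0.0001,0],[0,0,0],[0,0,0],[0,0,0]],"roll":[0,0,0,0,0,0,0,0,0,0]}'
python3 -m creep '{"jaw":[1,1,1,1,1,1,1,1,1,1],"translation":[[0.0005,0,0],[0.0005,0,0],[0.0005,0,0],[0.0005,0,0],[0,0,0],[0,0,0],[0,0,0],[0,0,0],[0,0,0],[0,0,0]],"roll":[0,0,0,0,0,0,0,0,0,0]}'
```

```text
time_s: 9.3
tcp_pos: [0.4609, 0.1236, 0.1494]
eef_rot: [121.8, 90.0, -145.5]
contact_force: [-0.7, 0.3, -0.9]
gripper_width: 0.0006
time_s: 10.3
tcp_pos: [0.4611, 0.1237, 0.1489]
eef_rot: [-86.9, 89.9, 5.8]
contact_force: [-6.9, -0.6, 13.1]
gripper_width: 0.0009
```

```bash
python3 -m creep '{"jaw":[1,1,1,1,1,1,1,1,1,1],"translation":[[0.0005,0,0],[0.0005,0,0],[0,0,0],[0,0,0],[-0.003,0,0],[-0.01,0,0],[-0.03,0,0],[-0.03,0,0],[-0.03,0,0],[0,0,0]],"roll":[0,0,0,0,0,0,0,0,0,0]}'
python3 - <<'E'
from h import *
import cv2
to([.4744,-.0855,.25],np.pi/2+.0447)
for n,(y0,y1,x0,x1) in (("side",(80,260,140,340)),("top",(170,320,150,350))):
    a=capture(n)["image"][...,::-1]; cv2.imwrite(f"pics/{n}3c.png",cv2.resize(a[y0:y1,x0:x1],None,fx=3,fy=3,interpolation=cv2.INTER_CUBIC))
E
```

```text
time_s: 11.3
tcp_pos: [0.4631, 0.1246, 0.254]
eef_rot: [-66.3, 89.6, 26.5]
contact_force: [0.1, 0.3, -0.6]
gripper_width: 0.0008
t 11.3 pos [0.4631 0.1246 0.254 ] yax [-0.999 -0.047 -0.007] xax [ 0.006  0.003 -1.   ] q [ 38.7   0.4 -20.9   0.1 -68.3 -36. ]
shift tool [ 0.0034 -0.0013 -0.2104]
roll -1.5679936955134153
```

View pics/side3c.png

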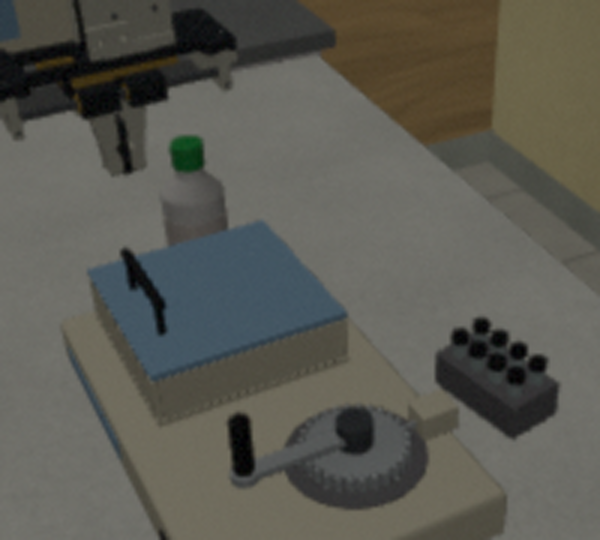

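View pics/top3c.png

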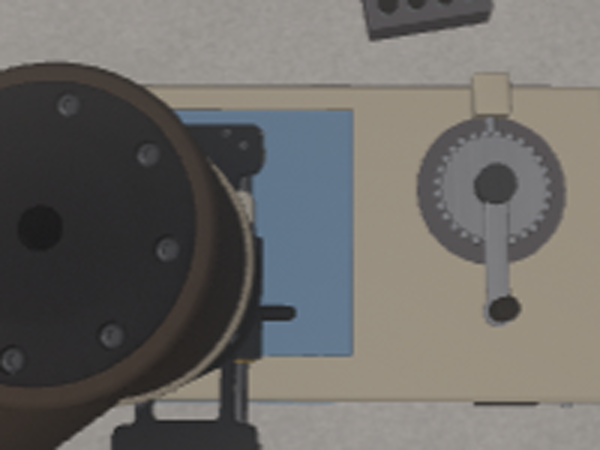

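```bash
python3 -m creep '{"jaw":[1,1,1,1,1,-1,-1,-1,-1,-1],"translation":[[0,0,-0.035],[0,0,-0.035],[0,0,-0.035],[0,0,-0.035],[0,0,-0.035],[0,-0.001,-0.035],[0,0,0],[0,0,0],[0,0,0],[0,0,0]],"roll":[0,0,0,0,0,0,-0.145,-0.145,-0.145,-0.145]}'
python3 -m creep '{"jaw":[-1,-1,-1,-1,-1,-1,-1,-1,-1,-1],"translation":[[0,0,0],[0,0,0],[0,0,0],[0,0,0],[0,0,0],[0,0,0],[0,0,0],[0,0,0],[0,0,0],[0,0,0]],"roll":[-0.145,-0.145,-0.145,-0.145,-0.145,-0.145,-0.12,0,0,0]}'
python3 - <<'E'
from h import *
import cv2
to([.4744,-.0855,.096],np.pi/2+.0447)
for n,(y0,y1,x0,x1) in (("side",(80,260,140,340)),("top",(170,320,170,370))):
    a=capture(n)["image"][...,::-1]; cv2.imwrite(f"pics/{n}4c.png",cv2.resize(a[y0:y1,x0:x1],None,fx=3,fy=3,interpolation=cv2.INTER_CUBIC))
E
```

```text
time_s: 12.4
tcp_pos: [0.4711, -0.0863, 0.2482]
eef_rot: [59.3, 89.9, -174.5]
contact_force: [0.8, -0.1, 0.3]
gripper_width: 0.0347
time_s: 13.4
tcp_pos: [0.4716, -0.0861, 0.2491]
eef_rot: [6.5, 90.0, -171.1]
contact_force: [0.2, -0.1, 0.5]
gripper_width: 0.0873
t 13.4 pos [ 0.4716 -0.0861  0.2491] yax [ 0.043 -0.999  0.   ] xax [-0.001 -0.    -1.   ] q [ 13.2   0.9 -21.   -0.  -68.1  79.3]
shift tool [ 0.1531 -0.0005 -0.0029]
roll -0.0012519826851935534
```

View pics/side4c.png

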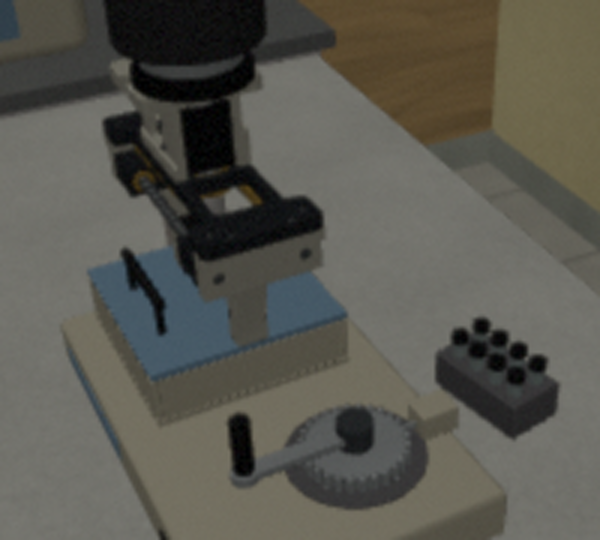

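```bash
python3 -m creep '{"jaw":[-1,-1,-1,-1,-1,-1,-1,-1,-1,-1],"translation":[[0,0,-0.003],[0.025,0,0],[0.025,0,0],[0.025,0,0],[0.025,0,0],[0.02,0,0],[0.018,0,0],[0.015,0,0],[0,0,0],[0,0,0]],"roll":[0,0,0,0,0,0,0,0,0,0]}'
python3 - <<'E'
from h import *
import cv2
to([.4744,-.0855,.096],np.pi/2+.0447)
for n,(y0,y1,x0,x1) in (("side",(130,250,180,300)),("top",(220,300,270,390))):
    a=capture(n)["image"][...,::-1]; cv2.imwrite(f"pics/{n}5c.png",cv2.resize(a[y0:y1,x0:x1],None,fx=5,fy=5,interpolation=cv2.INTER_CUBIC))
E
```

```text
time_s: 14.5
tcp_pos: [0.4751, -0.086, 0.0967]
eef_rot: [46.5, 90.0, -130.9]
contact_force: [0.2, 0.1, -0.0]
gripper_width: 0.0876
t 14.5 pos [ 0.4751 -0.086   0.0967] yax [ 0.046 -0.999  0.   ] xax [-0. -0. -1.] q [ 13.2  10.  -33.1   0.  -47.   79.5]
shift tool [ 0.0007 -0.0005  0.0007]
roll 0.0014130964041969563
```

View pics/side5c.png

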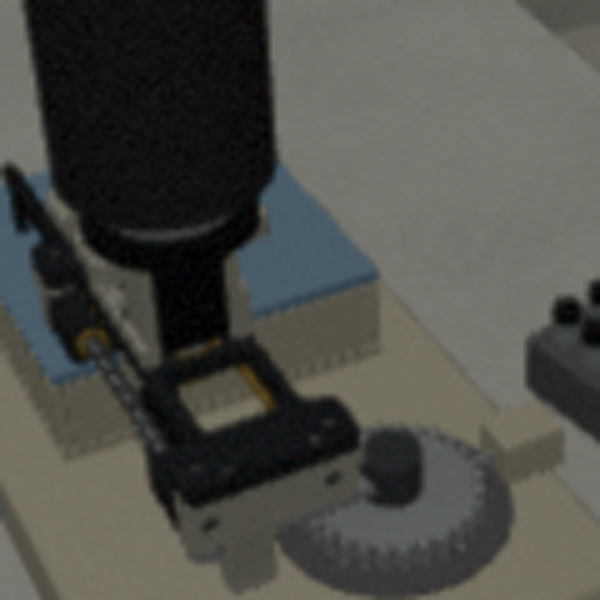

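View pics/top5c.png

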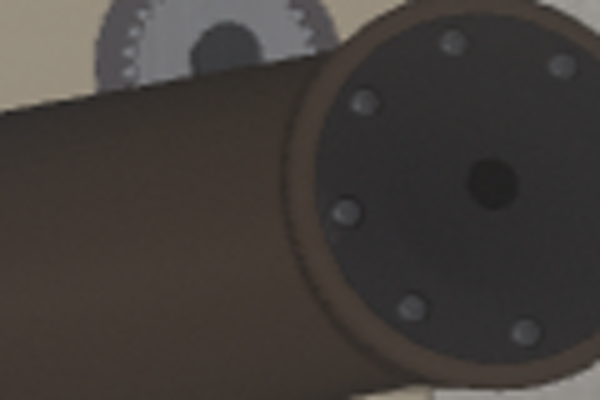

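```bash
python3 -m creep '{"jaw":[1,1,1,1,1,1,1,1,1,1],"translation":[[0,0,0],[0,0,0],[0,0,0],[0,0,0],[0,0,0],[0,0,0],[0,0,0],[0,0,0],[0,0,0],[0,0,0]],"roll":[0,0,0,0,0,0,0,0,0,0]}' 30
python3 -c "
from h import *
to([.4744,-.0855,.096],np.pi/2+.0447)
print(get_state()['contact_force'])"
```

```text
time_s: 15.6
tcp_pos: [0.4747, -0.0853, 0.0964]
eef_rot: [-93.4, 89.9, 89.2]
contact_force: [-1.1, 6.1, 0.7]
gripper_width: 0.0171
t 15.6 pos [ 0.4747 -0.0853  0.0964] yax [ 0.046 -0.999 -0.001] xax [ 0.     0.001 -1.   ] q [ 13.2  10.  -33.1  -0.1 -46.9  79.5]
shift tool [0.0004 0.0002 0.0004]
roll 0.00118190326846479
[-1.1441934   6.11315857  0.65553499]
```

```bash
cat > lev.py <<'E'
from h import *
s,R=st(); M=R.as_matrix(); F=[]
v=s['tcp_pos'][:2]-np.array([.57435,-.08105])
th=np.arctan2(-v[1],-v[0])-.0447
tg=np.array([np.sin(th+.0447),-np.cos(th+.0447),0]); rad=np.r_[v/np.hypot(*v),0]
print('t %.1f th %.4f r %.4f toolroll %.4f  Fpush %.2f Frad %.2f Fz %.2f z %.4f w %.4f'%(s['time_s'],th,np.hypot(*v),np.arctan2(M[0,1],-M[1,1])-.0447,-s['contact_force']@tg,s['contact_force']@rad,s['contact_force'][2],s['tcp_pos'][2],s['gripper_width']))
E
python3 lev.py
python3 -m creep '{"jaw":[1,1,1,1,1,1,1,1,1,1],"translation":[[0,0.002,0],[0,0.002,0],[0,0.002,0],[0,0.002,0],[0,0,0],[0,0,0],[0,0,0],[0,0,0],[0,0,0],[0,0,0]],"roll":[-0.02,-0.02,-0.02,-0.02,0,0,0,0,0,0]}' >/dev/null; python3 lev.py
python3 -m creep '{"jaw":[1,1,1,1,1,1,1,1,1,1],"translation":[[0,0.001,0],[0,0.001,0],[0,0.001,0],[0,0.001,0],[0,0.001,0],[0,0.001,0],[0,0,0],[0,0,0],[0,0,0],[0,0,0]],"roll":[-0.01,-0.01,-0.01,-0.01,-0.01,-0.01,0,0,0,0]}' >/dev/null; python3 lev.py
```

```text
t 15.6 th -0.0019 r 0.0997 toolroll 0.0012  Fpush 6.16 Frad 0.88 Fz 0.66 z 0.0964 w 0.0171
t 16.6 th 0.0788 r 0.0996 toolroll 0.0808  Fpush 6.06 Frad 0.07 Fz 0.19 z 0.0964 w 0.0176
t 17.6 th 0.1448 r 0.0996 toolroll 0.1414  Fpush 3.20 Frad -3.00 Fz -2.68 z 0.0964 w 0.0176
```

```bash
python3 -m creep '{"jaw":[1,1,1,1,1,1,1,1,1,1],"translation":[[0,0.001,0],[0,0.001,0],[0,0.001,0],[0,0.001,0],[0,0.001,0],[0,0,0],[0,0,0],[0,0,0],[0,0,0],[0,0,0]],"roll":[-0.01,-0.01,-0.01,-0.01,-0.01,0,0,0,0,0]}' >/dev/null; python3 lev.py
for i in 1 2; do python3 -m creep '{"jaw":[1,1,1,1,1,1,1,1,1,1],"translation":[[0,0.0005,0],[0,0.0005,0],[0,0.0005,0],[0,0,0],[0,0,0],[0,0,0],[0,0,0],[0,0,0],[0,0,0],[0,0,0]],"roll":[-0.005,-0.005,-0.005,0,0,0,0,0,0,0]}' >/dev/null; python3 lev.py; done
```

```text
t 18.6 th 0.1946 r 0.0996 toolroll 0.1915  Fpush 3.90 Frad -5.05 Fz -3.61 z 0.0965 w 0.0171
t 19.6 th 0.2099 r 0.0996 toolroll 0.2064  Fpush 2.58 Frad -4.21 Fz -4.26 z 0.0965 w 0.0175
t 20.6 th 0.2224 r 0.0996 toolroll 0.2213  Fpush 4.07 Frad -4.34 Fz -4.09 z 0.0965 w 0.0173
```

```bash
for i in 1 2; do python3 -m creep '{"jaw":[1,1,1,1,1,1,1,1,1,1],"translation":[[0,0.0005,-0.0001],[0,0.0005,-0.0001],[0,0,0],[0,0,0],[0,0,0],[0,0,0],[0,0,0],[0,0,0],[0,0,0],[0,0,0]],"roll":[-0.005,-0.005,0,0,0,0,0,0,0,0]}' >/dev/null; python3 lev.py; done
```

```text
t 21.6 th 0.2299 r 0.0996 toolroll 0.2311  Fpush 6.34 Frad -3.56 Fz -1.41 z 0.0964 w 0.0174
t 22.6 th 0.2368 r 0.0997 toolroll 0.2409  Fpush 8.21 Frad -4.13 Fz -0.24 z 0.0964 w 0.0174
```

```bash
python3 -m creep '{"jaw":[1,1,1,1,1,1,1,1,1,1],"translation":[[0,0.001,-0.00005],[0,0.001,-0.00005],[0,0.001,0],[0,0.001,0],[0,0,0],[0,0,0],[0,0,0],[0,0,0],[0,0,0],[0,0,0]],"roll":[-0.01,-0.01,-0.01,-0.01,0,0,0,0,0,0]}' >/dev/null; python3 lev.py
python3 -m creep '{"jaw":[1,1,1,1,1,1,1,1,1,1],"translation":[[0,0.001,-0.00005],[0,0.001,-0.00005],[0,0.001,0],[0,0.001,0],[0,0.001,0],[0,0.001,0],[0,0.001,0],[0,0.001,0],[0,0,0],[0,0,0]],"roll":[-0.01,-0.01,-0.01,-0.01,-0.01,-0.01,-0.01,-0.01,0,0]}' >/dev/null; python3 lev.py
python3 -m creep '{"jaw":[1,1,1,1,1,1,1,1,1,1],"translation":[[0,0.001,-0.00005],[0,0.001,-0.00005],[0,0.001,0],[0,0.001,0],[0,0.001,0],[0,0.001,0],[0,0,0],[0,0,0],[0,0,0],[0,0,0]],"roll":[-0.01,-0.01,-0.01,-0.01,-0.01,-0.01,0,0,0,0]}' >/dev/null; python3 lev.py
for i in 1 2 ; do python3 -m creep '{"jaw":[1,1,1,1,1,1,1,1,1,1],"translation":[[0,0.0005,-0.0001],[0,0.0005,-0.0001],[0,0.0005,0],[0,0,0],[0,0,0],[0,0,0],[0,0,0],[0,0,0],[0,0,0],[0,0,0]],"roll":[-0.005,-0.005,-0.005,0,0,0,0,0,0,0]}' >/dev/null; python3 lev.py; done
```

```text
t 23.6 th 0.2815 r 0.0996 toolroll 0.2811  Fpush 5.82 Frad -3.27 Fz -2.31 z 0.0965 w 0.0174
t 24.6 th 0.3630 r 0.0996 toolroll 0.3611  Fpush 4.24 Frad -3.74 Fz -1.10 z 0.0964 w 0.0176
t 25.6 th 0.4252 r 0.0996 toolroll 0.4213  Fpush 2.94 Frad -1.76 Fz -1.14 z 0.0964 w 0.0171
t 26.6 th 0.4404 r 0.0994 toolroll 0.4365  Fpush 3.12 Frad 2.57 Fz 1.40 z 0.0964 w 0.0173
t 27.6 th 0.4522 r 0.0995 toolroll 0.4515  Fpush 5.54 Frad 2.67 Fz 4.94 z 0.0964 w 0.0172
```

```bash
python3 -m creep '{"jaw":[1,1,1,1,1,1,1,1,1,1],"translation":[[0,0.0005,0],[0,0.0005,0],[0,0,0],[0,0,0],[0,0,0],[0,0,0],[0,0,0],[0,0,0],[0,0,0],[0,0,0]],"roll":[-0.005,-0.005,0,0,0,0,0,0,0,0]}' >/dev/null; python3 lev.py
python3 -m creep '{"jaw":[1,1,1,1,1,1,1,1,1,1],"translation":[[0,0.001,0],[0,0.001,0],[0,0.001,0],[0,0.001,0],[0,0,0],[0,0,0],[0,0,0],[0,0,0],[0,0,0],[0,0,0]],"roll":[-0.01,-0.01,-0.01,-0.01,0,0,0,0,0,0]}' >/dev/null; python3 lev.py
python3 -m creep '{"jaw":[1,1,1,1,1,1,1,1,1,1],"translation":[[0,0.001,-0.00005],[0,0.001,-0.00005],[0,0.001,0],[0,0.001,0],[0,0.001,0],[0,0.001,0],[0,0.001,0],[0,0.001,0],[0,0,0],[0,0,0]],"roll":[-0.01,-0.01,-0.01,-0.01,-0.01,-0.01,-0.01,-0.01,0,0]}' >/dev/null; python3 lev.py
python3 -m creep '{"jaw":[1,1,1,1,1,1,1,1,1,1],"translation":[[0,0.001,-0.00005],[0,0.001,-0.00005],[0,0.001,0],[0,0.001,0],[0,0.001,0],[0,0.001,0],[0,0,0],[0,0,0],[0,0,0],[0,0,0]],"roll":[-0.01,-0.01,-0.01,-0.01,-0.01,-0.01,0,0,0,0]}' >/dev/null; python3 lev.py
python3 -m creep '{"jaw":[1,1,1,1,1,1,1,1,1,1],"translation":[[0,0.0005,0],[0,0.0005,0],[0,0.0005,0],[0,0,0],[0,0,0],[0,0,0],[0,0,0],[0,0,0],[0,0,0],[0,0,0]],"roll":[-0.005,-0.005,-0.005,0,0,0,0,0,0,0]}' >/dev/null; python3 lev.py
```

```text
t 28.6 th 0.4595 r 0.0996 toolroll 0.4614  Fpush 6.87 Frad 3.79 Fz 4.80 z 0.0963 w 0.0172
t 29.6 th 0.5031 r 0.0995 toolroll 0.5015  Fpush 4.85 Frad 3.52 Fz 3.69 z 0.0964 w 0.0176
t 30.6 th 0.5853 r 0.0995 toolroll 0.5815  Fpush 4.19 Frad 4.09 Fz 4.07 z 0.0964 w 0.0172
t 31.6 th 0.6468 r 0.0995 toolroll 0.6412  Fpush 3.29 Frad 4.64 Fz 3.74 z 0.0964 w 0.0171
t 32.6 th 0.6625 r 0.0995 toolroll 0.6563  Fpush 3.53 Frad 4.43 Fz 3.71 z 0.0964 w 0.0175
```

```bash
for i in 1 2; do python3 -m creep '{"jaw":[1,1,1,1,1,1,1,1,1,1],"translation":[[0,0.0005,0],[0,0.0003,0],[0,0,0],[0,0,0],[0,0,0],[0,0,0],[0,0,0],[0,0,0],[0,0,0],[0,0,0]],"roll":[-0.005,-0.003,0,0,0,0,0,0,0,0]}' >/dev/null; python3 lev.py; done
```

```text
t 33.6 th 0.6701 r 0.0995 toolroll 0.6642  Fpush 2.95 Frad 4.62 Fz 3.49 z 0.0964 w 0.0175
t 34.6 th 0.6763 r 0.0996 toolroll 0.6722  Fpush 4.26 Frad 4.08 Fz 4.76 z 0.0964 w 0.0173
```

```bash
python3 -m creep '{"jaw":[1,1,1,1,1,1,1,1,1,1],"translation":[[0,0.0004,0],[0,0,0],[0,0,0],[0,0,0],[0,0,0],[0,0,0],[0,0,0],[0,0,0],[0,0,0],[0,0,0]],"roll":[-0.004,0,0,0,0,0,0,0,0,0]}' >/dev/null; python3 lev.py
python3 - <<'E'
from h import *
import cv2
for n,(y0,y1,x0,x1) in (("side",(110,270,150,310)),("top",(100,300,120,400))):
    a=capture(n)["image"][...,::-1]; cv2.imwrite(f"pics/{n}6.png",a)
    cv2.imwrite(f"pics/{n}6c.png",cv2.resize(a[y0:y1,x0:x1],None,fx=2.8,fy=2.8,interpolation=cv2.INTER_CUBIC))
E
python3 lev.py
```

```text
t 35.6 th 0.6791 r 0.0996 toolroll 0.6761  Fpush 4.35 Frad 3.25 Fz 3.94 z 0.0964 w 0.0173
t 35.7 th 0.6788 r 0.0996 toolroll 0.6761  Fpush 4.98 Frad 3.46 Fz 4.12 z 0.0963 w 0.0171
```

View pics/side6.png

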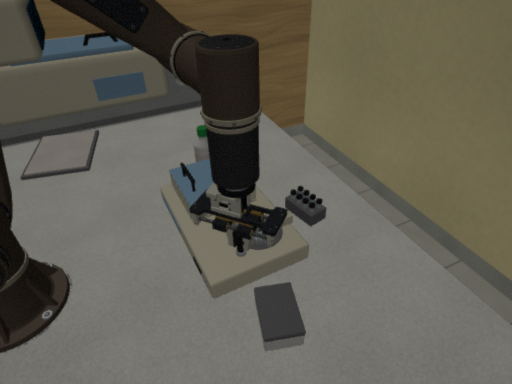

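View pics/top6c.png

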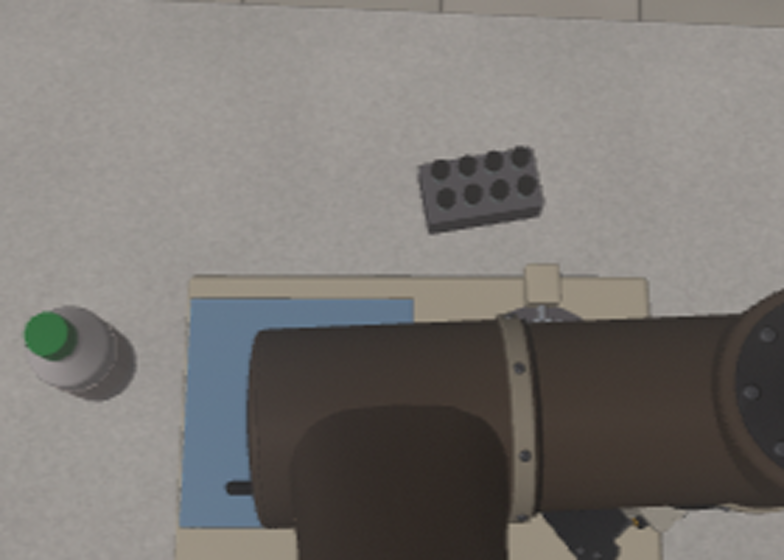

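```bash
python3 -m creep '{"jaw":[1,1,1,1,1,1,1,1,1,1],"translation":[[0,0.0003,0],[0,0,0],[0,0,0],[0,0,0],[0,0,0],[0,0,0],[0,0,0],[0,0,0],[0,0,0],[0,0,0]],"roll":[-0.003,0,0,0,0,0,0,0,0,0]}' >/dev/null; python3 lev.py
python3 -c "
from plant import *
for i in range(4): capture('side')
"; python3 lev.py
```

```text
t 36.7 th 0.6810 r 0.0996 toolroll 0.6791  Fpush 5.12 Frad 3.56 Fz 4.17 z 0.0964 w 0.0175
t 36.9 th 0.6810 r 0.0996 toolroll 0.6791  Fpush 5.81 Frad 4.22 Fz 4.22 z 0.0964 w 0.0176
```

Force has risen again to about 5.5 N, so the lever is seated in the third click and holding steady. Handing in.

```bash
python3 -c "
from plant import *
print(close_job())"; python3 lev.py
```

```text
the job is handed in; nothing more can be done
None
the job is handed in; nothing more can be done
```

The cover is fully shut, and the gripper is still holding the lever at its third click. I handed the job in at about 37 s; the system gave no verdict.

- **Cover:** I pressed it down by its handle along its arc, at about 1 cm/s or less over the last 20 mm. It stopped at 13 N with the handle top 148.9 mm above the bench, against the 148.5 mm expected when shut. The pictures after I lifted off show it flat on the rim.
- **Lever:** I gripped the handle at 30 N and moved it round in small steps. The force sank and rose again at each click:

| Click | Nominal angle (rad) | Lowest force before the click | Force just after it |
|---|---|---|---|
| 1 | 0.224 | 2.6 N | 8.2 N |
| 2 | 0.449 | 2.9 N | 6.9 N |
| 3 | 0.673 | 2.95 N | 5.1–5.8 N |

- **Final hold:** The lever stayed at 0.681 rad for the last readings, pushed at 5.1–5.8 N, which is within the 4–6 N that rests in a click. It was never pushed on towards a fourth.
- **Small disagreement:** My final angle reads about 0.008 rad (0.8 mm at the handle) above the nominal third click. That is within my error in locating the lever and the give in the arm and grip. Force readings scatter by about 0.7 N.
- **Other objects:** I never touched the bottle, the vial rack or the tip box, and the last pictures show no visible change in where they stand.

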